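Fetch the bearing cover from under its parked parts

TASK

Of the two bearing covers parked on the wooden stands, fit the one whose two holes match the casing's dowel pins onto those pins, fully home. The gear and the hub parked over it come off first: set both down upright on the plywood board, and once the cover is on the casing put each back, fully down, over the same stud it came from. The other stand's stack must end as it was.

Things in the scene. Friction and masses are not known exactly. Their poses are not given: they have to be found in the camera images.
- stand_a: Fixed wooden block 170 x 70 x 20 mm with two upright 10 mm studs at its x = +42 and -42 mm. Each rises from an aluminium boss (diameter 36, top 34 mm above the block's underside) and ends, tapered, 22 mm above it. Cover_a lies on the bosses; gear and hub stand on it, one over each stud (which varies). Origin: centre of the underside, x lengthways. Left or right of stand_b.
- stand_b: Fixed wooden block like stand_a, but its studs are 60 mm apart (x = +30 and -30 mm). It carries cover_b with race and collar on it. Origin: centre of the underside, x along its length.
- cover_a: Loose flat steel cover 140 x 56 x 8 mm, 0.35 kg, with two 16 mm holes 84 mm apart (x = +42 and -42 mm) and a 25 mm hole in the middle. At first it lies on stand_a's bosses, studs through its holes, underside 34 mm above the bench. Same either way round; grip it across its 56 mm width at the middle. Origin: centre of its underside, x lengthways.
- cover_b: Loose steel cover plate of the same outline as cover_a, but with its 16 mm holes 60 mm apart, which do not fit the casing's pins. It lies on stand_b. Origin: centre of its underside, x along its length.
- gear: Loose steel gear with straight teeth, outside diameter 54 mm, 28 mm high, 18 mm bore, 0.2 to 0.45 kg. Stands over one stud of stand_a, on cover_a, underside 42 mm above the bench. Origin: centre of its underside, z along its axis.
- hub: Loose aluminium hub 42 mm high with an 18 mm bore: a flange of 46 mm diameter, 12 mm high, at the bottom, and above it a sleeve of 34 mm diameter; 0.15 to 0.31 kg. Stands over the other stud of stand_a, on cover_a. Origin: centre of its underside, z along its axis.
- race: Loose smooth steel bearing race, diameter 50 mm, 16 mm high, over one stud of stand_b, on cover_b. Stays there. Origin: centre of its underside.
- collar: Loose dark steel collar, diameter 32 mm, 30 mm high, over the other stud of stand_b, on cover_b. Stays there. Origin: centre of its underside.
- casing: Fixed open cast aluminium gearbox casing half, 190 x 170 mm, 8 mm walls 42 mm high. Inside, at its x = +42 and -42 mm, y = 0, stand two bosses (diameter 36, tops 52 mm above the bench), each with a 10 mm dowel pin, tapered, 14 mm high. A fitted cover lies on both bosses, underside at 52 mm, pins through its holes. Origin: centre of the underside, x along the line of pins.
- setdown: Fixed plywood board 220 x 150 x 9 mm lying on the bench, where parts are set down for the time being. Origin: centre of its underside, x along its length. It and the casing are on opposite sides of the stands; which is left varies.
Things that resemble listed ones, but are neither listed nor needed, are in the scene too. Leave any red or turquoise look-alike of the collar alone.

How it is judged (in metres and radians):
On the way, in this order (a step that is already met when the one before it is completed fails the run):
1. gear and hub both stand released on the plywood board (x of gear in the frame of setdown between -0.11 and 0.11 m and y of gear in the frame of setdown between -0.075 and 0.075 m and z of gear in the frame of setdown between 0.005 and 0.013 m and angle between each of gear, hub's own z axis and vertical below 0.12 rad and linear speed of each of gear, hub below 0.05 m/s and contact force between the fingers and gear below 0.3 N and x of hub in the frame of setdown between -0.11 and 0.11 m and y of hub in the frame of setdown between -0.075 and 0.075 m and z of hub in the frame of setdown between 0.005 and 0.013 m and contact force between the fingers and hub below 0.3 N), for 0.2 s.
2. the matching cover lies fully home over the casing's pins (z of cover_a in the frame of casing between 0.048 and 0.056 m and horizontal distance between cover_a and casing below 0.008 m and angle between the x axis of cover_a and the x axis of casing, either way round below 0.15 rad and angle between cover_a's own z axis and vertical below 0.06 rad and linear speed of cover_a below 0.02 m/s), for 0.2 s.
At the end, for the whole second after the job is handed in: Cover_a at rest on the casing bosses over both pins (8 mm, 0.15 rad, level). Gear and hub upright on stand_a's bosses (4 mm in height), each over its starting stud, within 15 mm of its start (8 of it the cover's thickness). Cover_b, race, collar within 12 mm of their start, level. All at rest (all of step 2 and distance of each of gear, hub from where it was at the start of the episode below 0.015 m and angle between each of gear, hub, cover_b, race, collar's own z axis and vertical below 0.1 rad and z of gear in the frame of stand_a between 0.03 and 0.038 m and linear speed of each of gear, hub, cover_b, race, collar below 0.02 m/s and z of hub in the frame of stand_a between 0.03 and 0.038 m and distance of each of cover_b, race, collar from where it was at the start of the episode below 0.012 m); the robot touches nothing.
It also fails if it takes over 136 s, if anything falls off the work surface, if the arm or the gripper's body presses on something with over 40 N, if the wrist force passes 120 N, or if a joint passes its speed limit or range.

ROBOT

A 7-joint arm with a two-finger parallel gripper is mounted at the origin on the work surface. World frame = base frame: x ahead of the robot, y to its left, z up, the work surface at z = 0. Lengths are in m, angles in degrees, forces in N, time in s.
With the tool pointing down it reaches from about 0.4 to 0.85 m from the base axis. Payload 10.4 kg.
Tool frame: the origin (TCP) lies midway between the tips of the shut fingers; the grasp point (between the pads) lies 19 mm behind it; z points along the fingers, y is the line along which they close (so a half turn about z gives the same grasp; the last joint's range is limited). The gripper opens to 85 mm and grips with 20 to 120 N. Pads are 22 mm wide; open, the fingers measure 114 mm over their backs; the gripper's body (76 mm by 85 mm) begins 54 mm behind the grasp point. The pads swing forward as they close: fully open they stand 13 mm farther back than shut.
Start: joints at [-74.519, 19.034, -3.707, 83.658, 1.238, 77.344, -5.071], TCP at [0.18, 0.598, 0.206] pointing down, gripper open.
Joint ranges: [-148.97, 148.97], [-28.65, 121.19], [-84.17, 76.75], [9.2, 138.47], [-72.65, 252.65], [3.7, 117.97], [-149.18, 149.18]. Speed limits (degrees/s): [127.2, 127.2, 159.86, 159.86, 180, 180, 180].

INTERFACE

Orientations are given as [roll, pitch, yaw] about the fixed x, y, z axes, in that order (R = Rz(yaw) Ry(pitch) Rx(roll)).
In Python, from rig import bot gives the robot as it stands.
- The arm moves only by the shell command python3 -m crank 'ROWS' [FORCE]. ROWS is a JSON object of lists of equal length, an entry for each row: "xyz": the shift along the tool's x, y, z in cm, a list of three; "angular": the turn, a rotation vector about the tool's x, y, z in degrees, a list of three; "grip": the opening in per cent of the stroke, from 0 (shut) to 100 (fully open). In form: {"xyz": [[dx, dy, dz], ...], "angular": [[ax, ay, az], ...], "grip": [grip, ...]}. A call has 1 to 5 rows; each row shifts and turns the commanded pose from where the row before left it, along the tool's axes as they then stand; what a row does not reach is not made up. A row lasts 1/8 s, in which the tool goes at most 62.5 mm and 10.7 degrees, less where a joint would pass 70% of its speed; a pose out of reach is approached as far as the arm can. A call with a gripper value outside its range is refused whole. The fingers move at their own pace and stop on an object; FORCE is the grip in N (left out, the last holds). Time passes only in rows, so rows that do not move let the fingers close. It gives the time, the measured TCP pose, the force, the opening and the grip force at its end, in the units of the state.
- bot.state(): the state, without advancing time (a new reading comes with each control period).
- bot.camera(name): name is "side" or "top" or "wrist"; returns (picture, depth): 480x640x3 uint8, red, green, blue; 480x640 float32, m along the optical axis (not along the pixel's ray), 0 where there is no reading.
- bot.calibration(name): a dict with "fx", "fy", "cx", "cy" (pixels), "xyz" and "rotation" of the camera in the world; the wrist camera has in their place "tool_from_camera" (4x4, takes a point from camera to tool coordinates, whose origin is the TCP and whose axes are the flange's). Camera axes: x right, y down, z forward; pixel columns grow to the right and rows downward; lengths in m; the calibration is good to about 2 mm. A picture is of the moment at which its call begins: read the wrist's pose just before it. calibration takes no time and is no camera call.
- bot.job_done(): hands the job in; it is judged then, once.
Trained networks look in the newest picture that a camera, given by its name, has taken for a name from the list of things; names that differ only in an ending like _2 or _b are one class to them, and where a whole thing is asked for, a point or a joint stands for the part that bears it (a point fixed in the world has none). Each returns a list of dicts, best first, with "score" (0 to 1); they miss things now and then, are a little off and sometimes report something else, mostly with a low value. They report only what shows in the picture. A call takes as long as a camera call. They do not tell look-alikes from the thing itself.
- bot.recognise(name, camera): "box" ([left, top, width, height] as shares, 0 to 1, of the picture: columns of its width, rows of its height, round what is visible of it).
The state is a dict: "t": time; "q": joint angles; "dq": joint speeds; "effort": joint torques, N m; "eef_pos": TCP position; "tcp_rot": TCP orientation; "contact_force": force on the tool from outside, world axes, zero at the start; "wrist_torque": the same for the moment, N m; "gripper_width": finger opening in m; "finger_force": force on a finger pad.
Only numpy, scipy, OpenCV 4.12 (cv2) and the standard library are available. Lean on these libraries where they do the work, as an engineer would, in place of code of your own. Each camera call takes 0.05 s, during which the arm holds its last target. There are 200 camera calls.

## Working session

There is one attempt and no reset: what is moved stays moved. The work goes in short steps, Python scripts to look and compute and a shell command to move; the robot and the scene stay as the last step left them, time stands still between calls to the robot, and variables do not carry over. Pictures are saved under pics/ and viewed, at most 14 in all, crops included, and the job is handed in when it is done.

```bash
mkdir -p pics; cat > h.py <<'E'
from rig import bot
import numpy as np, cv2
from scipy.spatial.transform import Rotation as R
def cloud(name):
    s=bot.state(); img,d=bot.camera(name); c=bot.calibration(name)
    v,u=np.mgrid[0:480,0:640]
    P=np.stack([(u-c['cx'])/c['fx']*d,(v-c['cy'])/c['fy']*d,d],-1)
    if name=='wrist':
        T=np.array(c['tool_from_camera']); P=P@T[:3,:3].T+T[:3,3]
        Rt=R.from_euler('xyz',s['tcp_rot'],degrees=True).as_matrix(); P=P@Rt.T+np.array(s['eef_pos'])
    else:
        rot=np.array(c['rotation'])
        if rot.shape!=(3,3): rot=R.from_euler('xyz',rot,degrees=True).as_matrix()
        P=P@rot.T+np.array(c['xyz'])
    P[d<=0]=np.nan
    return img,P
def save(img,n): cv2.imwrite('pics/'+n,img[:,:,::-1])
def comp(xyz,yaw=None):
    """shift (tool axes, cm) to world xyz"""
    s=bot.state(); Rt=R.from_euler('xyz',s['tcp_rot'],degrees=True)
    return np.round(Rt.inv().apply(np.array(xyz)-s['eef_pos'])*100,2)
E
python3 - <<'E'
from h import *
print(bot.state()); print(bot.calibration('top'))
img,P=cloud('top'); save(img,'top.png'); np.save('top.npy',P)
for n in ['stand_a','cover_a','gear','hub','race','collar','casing','setdown']:
    for r in bot.recognise(n,'top')[:3]:
        l,t,w,h=r['box']; u,v=(l+w/2)*640,(t+h/2)*480
        print(n,round(r['score'],2),[round(x) for x in (l*640,t*480,w*640,h*480)],P[int(v),int(u)].round(3))
E
```

```text
{'t': 0.0, 'q': array([-74.51970293,  19.07301634,  -3.70627705,  83.70505251,
         1.23724732,  77.34241301,  -5.07034661]), 'dq': array([-0.03317569, -0.11052664, -0.03508365, -0.0090898 , -0.00178455,
        0.01646846, -0.03586073]), 'effort': array([-3.60315125e-04, -6.25450945e+01,  4.88797983e-02, -3.91593719e+01,
        1.62358180e-02,  1.01892895e-02,  3.03707886e-06]), 'eef_pos': array([0.1802821 , 0.59801748, 0.2055125 ]), 'tcp_rot': array([-1.79919425e+02,  3.57029517e-03,  1.63225545e+02]), 'contact_force': array([-0.43332655, -0.46741292,  0.19517108]), 'wrist_torque': array([-0.04307339,  0.02553021,  0.01844464]), 'finger_force': 0.0, 'gripper_width': 0.08536982651957573}
{'fx': 444.20715972732575, 'fy': 444.20715972732575, 'cx': 316.3801110898574, 'cy': 238.63257802009758, 'xyz': array([ 0.35322305, -0.00792338,  0.87912501]), 'rotation': array([-1.66401886e+02,  8.50308255e-02, -8.99234200e+01])}
stand_a 0.87 [230, 190, 52, 87] [0.573 0.115 0.017]
stand_a 0.86 [337, 201, 38, 87] [ 0.552 -0.083  0.021]
cover_a 0.94 [235, 194, 41, 75] [0.579 0.117 0.018]
cover_a 0.7 [346, 204, 25, 71] [ 0.56  -0.087  0.02 ]
gear 0.87 [344, 243, 28, 32] [ 0.515 -0.085  0.055]
gear 0.56 [437, 206, 81, 115] [ 0.515 -0.326  0.007]
hub 0.83 [347, 201, 23, 28] [ 0.6   -0.087  0.053]
race 0.76 [246, 200, 22, 28] [0.603 0.109 0.05 ]
collar 0.73 [303, 208, 18, 18] [0.614 0.003 0.   ]
collar 0.69 [242, 234, 17, 18] [0.545 0.121 0.051]
collar 0.51 [236, 293, 14, 16] [0.441 0.14  0.001]
casing 0.76 [89, 241, 110, 105] [0.454 0.331 0.01 ]
casing 0.53 [243, 236, 18, 18] [0.542 0.118 0.053]
setdown 0.76 [438, 206, 80, 113] [ 0.516 -0.328  0.008]
```

View pics/top.png

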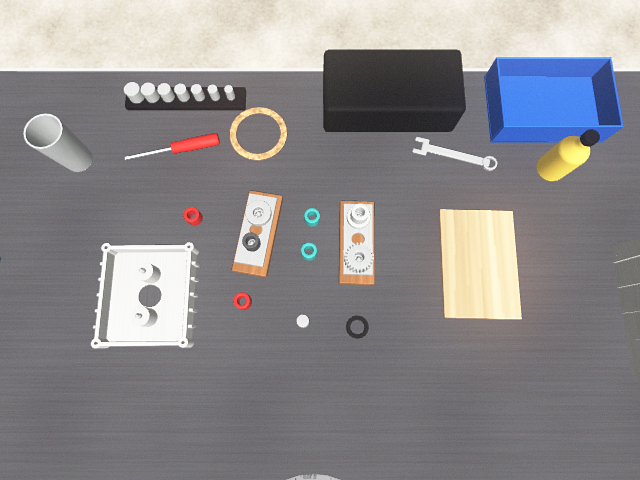

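The picture shows stand_a as the right stack (hub at 358,215; gear at 358,259). The plywood board is at (480,265), the casing at (147,295) with bosses at (150,272) and (143,317), and stand_b is on the left at (257,234).

```bash
python3 - <<'E'
from h import *
P=np.load('top.npy')
def seg(box,z0,z1):
    l,t,r,b=box; Q=P[t:b,l:r].reshape(-1,3); Q=Q[(Q[:,2]>z0)&(Q[:,2]<z1)]
    c,s,a=cv2.minAreaRect((Q[:,:2]*1000).astype(np.float32)); 
    print(box,len(Q),Q.mean(0).round(4),'rect',np.round(c,1),np.round(s,1),round(a,1)); return Q
seg((335,235,385,280),.062,.09) # gear
seg((335,195,385,232),.075,.1) # hub
seg((335,195,385,290),.012,.1)
seg((335,195,385,290),.036,.044)
seg((130,250,175,290),.045,.08);seg((130,250,175,290),.048,.056)
seg((120,292,165,340),.045,.08);seg((120,292,165,340),.048,.056)
seg((80,230,210,360),.036,.08)
seg((425,195,535,330),.005,.02)
E
```

```text
(335, 235, 385, 280) 542 [ 0.5153 -0.0853  0.0687] rect [515.7 -85.1] [52.5 52.8] 44.6
(335, 195, 385, 232) 200 [ 0.5976 -0.0871  0.082 ] rect [598.4 -87.3] [32.9 32.2] 3.7
(335, 195, 385, 290) 2913 [ 0.5481 -0.084   0.0434] rect [556.8 -86.5] [ 70.3 169.7] 88.2
(335, 195, 385, 290) 821 [ 0.558  -0.0855  0.0407] rect [557.7 -86.7] [ 56.2 141.3] 88.3
(130, 250, 175, 290) 304 [0.4907 0.3191 0.052 ] rect [491.  319.8] [35.5 34.7] 64.1
(130, 250, 175, 290) 264 [0.4908 0.3196 0.0513] rect [491.  319.8] [35.5 34.5] 64.1
(120, 292, 165, 340) 329 [0.4072 0.3181 0.0519] rect [407.7 319.7] [36.2 35.1] 62.6
(120, 292, 165, 340) 282 [0.4074 0.3188 0.0514] rect [407.5 319.7] [36.5 34.6] 65.8
(80, 230, 210, 360) 2542 [0.4452 0.3206 0.0436] rect [449.6 319.4] [197.9 177.2] 0.4
(425, 195, 535, 330) 7942 [ 0.5129 -0.3301  0.008 ] rect [ 516.7 -330.5] [151.5 219.9] 88.8
```

```bash
python3 -m crank '{"xyz":[[0,0,0],[0,0,0],[-4,-4,0],[-4,-4,0],[-4,-4,0]],"angular":[[0,0,-7.6],[0,0,-7.6],[0,0,0],[0,0,0],[0,0,0]],"grip":[100,100,100,100,100]}' 60
python3 -m crank '{"xyz":[[-2.5,-5,0],[-2.5,-5,0],[-2.5,-5,0],[-2.5,-5,0],[-2.5,-5,0]],"angular":[[0,0,0],[0,0,0],[0,0,0],[0,0,0],[0,0,0]],"grip":[100,100,100,100,100]}'
python3 -c "
from h import *
print(comp([.516,-.0855,.12]),bot.state()['tcp_rot'],bot.state()['q'])"
```

```text
t: 1.08
eef_pos: [0.2982, 0.4738, 0.2065]
tcp_rot: [180.0, 0.0, 178.4]
contact_force: [0.1, 0.0, -0.1]
gripper_width: 0.0855
finger_force: 0.0
t: 1.7
eef_pos: [0.4157, 0.2201, 0.2066]
tcp_rot: [180.0, 0.0, 178.4]
contact_force: [-0.5, -0.3, -0.0]
gripper_width: 0.0853
finger_force: 0.0
[-10.86 -30.28   8.64] [1.79956792e+02 3.26396362e-02 1.78423168e+02] [-44.94141178  -1.10215354  11.39377697 106.69552491   0.20892098
  74.3334553   54.81726382]
```

```bash
python3 -m crank '{"xyz":[[-1.8,-5.6,0],[-1.8,-5.6,0],[-1.8,-5.6,1],[-1.8,-5.6,2],[-1.8,-5.6,2]],"angular":[[0,0,0],[0,0,0],[0,0,0],[0,0,0],[0,0,0]],"grip":[100,100,100,100,100]}'
python3 -m crank '{"xyz":[[0,0,0],[0,0,0]],"angular":[[0,0,0],[0,0,0]],"grip":[100,100]}'
python3 - <<'E'
from h import *
img,P=cloud('wrist'); save(img,'w1.png'); np.save('w1.npy',P)
Q=P.reshape(-1,3); Q=Q[np.abs(Q[:,1]+.086)<.1]
for n,z0,z1,x0,x1 in [('gear',.062,.073,.48,.55),('hub',.078,.09,.57,.63),('cover',.038,.044,.4,.7)]:
    q=Q[(Q[:,2]>z0)&(Q[:,2]<z1)&(Q[:,0]>x0)&(Q[:,0]<x1)]
    if len(q)>10: print(n,len(q),[np.round(x,1) for x in cv2.minAreaRect((q[:,:2]*1000).astype(np.float32))])
print(comp([.516,-.0855,.042]),bot.state()['tcp_rot'],bot.state()['q'])
E
```

```text
t: 2.33
eef_pos: [0.4979, -0.0623, 0.1563]
tcp_rot: [180.0, 0.1, 178.4]
contact_force: [1.5, 1.2, -0.5]
gripper_width: 0.0856
finger_force: 0.0
t: 2.58
eef_pos: [0.4974, -0.0601, 0.1563]
tcp_rot: [180.0, -0.0, 178.4]
contact_force: [0.0, 0.9, 0.0]
gripper_width: 0.0854
finger_force: 0.0
gear 4145 [array([515.5, -85.3]), array([53.6, 54.1]), np.float64(88.6)]
hub 1304 [array([597.9, -87. ]), array([32.7, 33.5]), np.float64(87.4)]
cover 4098 [array([507.6, -70. ]), array([ 93.6, 254.8]), np.float64(71.6)]
[-1.92 -2.57 11.45] [1.79965388e+02 1.24255402e-02 1.78498789e+02] [-27.10562137   5.02508898  30.51193025 107.42965623  -2.78207863
  68.2501789   92.83978291]
```

View pics/w1.png

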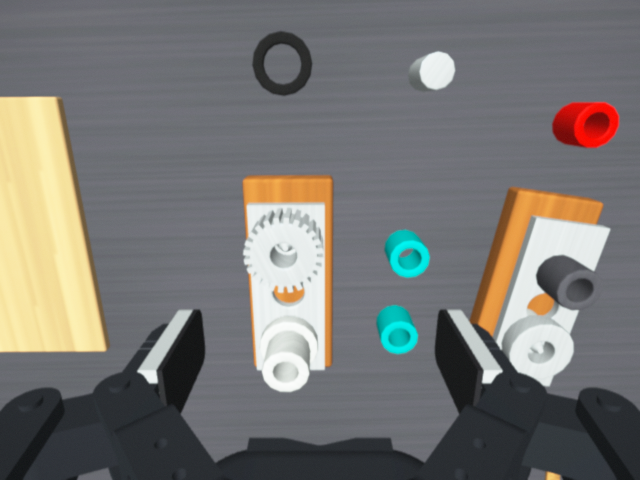

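The wrist view confirms it: gear at (284,253) and hub at (287,358) on stand_a, and the fingers have clear room on both sides.

```bash
python3 -m crank '{"xyz":[[-1.9,-2.6,0],[0,0,5],[0,0,5],[0,0,1.4],[0,0,0]],"angular":[[0,0,0],[0,0,0],[0,0,0],[0,0,0],[0,0,0]],"grip":[100,100,100,100,100]}'
python3 -m crank '{"xyz":[[0,0,0],[0,0,0],[0,0,0],[0,0,0],[0,0,0]],"angular":[[0,0,0],[0,0,0],[0,0,0],[0,0,0],[0,0,0]],"grip":[50,50,50,50,50]}' 60
```

```text
t: 3.25
eef_pos: [0.5159, -0.0863, 0.0428]
tcp_rot: [180.0, -0.0, 178.5]
contact_force: [0.7, 0.1, 0.7]
gripper_width: 0.0854
finger_force: 0.0
t: 3.88
eef_pos: [0.5164, -0.087, 0.0432]
tcp_rot: [180.0, 0.1, 178.4]
contact_force: [-1.0, 0.9, 7.5]
gripper_width: 0.0429
finger_force: 3.7
```

```bash
python3 - <<'E'
from h import *
img,P=cloud('wrist'); save(img,'w2.png')
img2,_=cloud('side'); save(np.vstack([img[::2,::2],img2[::2,::2]]),'s2.png'); save(img2,'side.png')
E
```

```text
(no output)
```

View pics/s2.png

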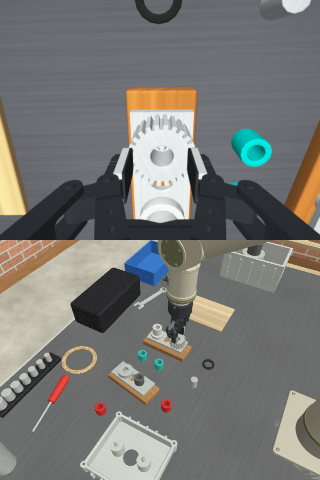

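View pics/w2.png

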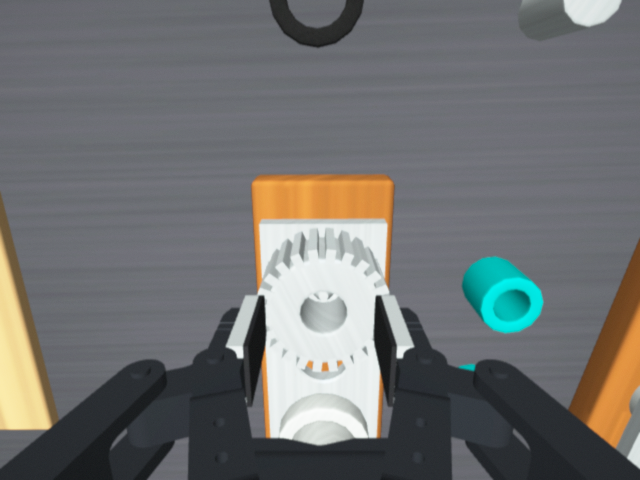

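```bash
python3 - <<'E'
from h import *
c=bot.calibration('wrist'); print(np.round(c['tool_from_camera'],3),c['fx'],c['cx'],c['cy'])
img,P=cloud('wrist'); np.save('w2.npy',P)
Q=P.reshape(-1,3); Q=Q[(np.abs(Q[:,1]+.086)<.028)&(abs(Q[:,0]-.51)<.03)]
q=Q[(Q[:,2]>.06)&(Q[:,2]<.1)]; print(np.histogram(q[:,2],bins=16,range=(.06,.1)))
q=q[q[:,2]<.075];A=np.c_[q[:,:2],np.ones(len(q))];print(np.linalg.lstsq(A,q[:,2],rcond=None)[0],cv2.minAreaRect((q[:,:2]*1000).astype(np.float32)))
s=cv2.imread('pics/side.png'); cv2.imwrite('pics/side_c.png',cv2.resize(s[140:260,260:420],None,fx=4,fy=4))
E
```

```text
[[ 0.001 -0.95  -0.312  0.08 ]
 [ 1.     0.001  0.001  0.   ]
 [-0.    -0.312  0.95  -0.167]
 [ 0.     0.     0.     1.   ]] 402.6792464961042 319.50159198219745 233.81488543557745
(array([ 390,  513,  607, 8051, 1671,  162,  203,  230,  246,  244,  266,
        274,  295,  309,  324,  350]), array([0.06  , 0.0625, 0.065 , 0.0675, 0.07  , 0.0725, 0.075 , 0.0775,
       0.08  , 0.0825, 0.085 , 0.0875, 0.09  , 0.0925, 0.095 , 0.0975,
       0.1   ]))
[ 0.02776981 -0.00260485  0.05433041] ((514.0744018554688, -86.22592163085938), (55.39582061767578, 51.84097671508789), 89.97019958496094)
```

View pics/side_c.png

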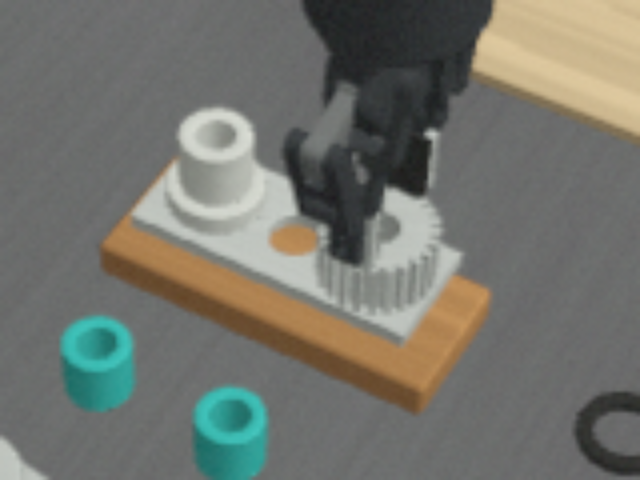

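The pads sit at the gear's sides (pixel columns 262 and 378 in the wrist view) and the gear is still flat. The commanded opening was reached before the full force, so I'll close further.

```bash
python3 -m crank '{"xyz":[[0,0,0],[0,0,0],[0,0,0],[0,0,0]],"angular":[[0,0,0],[0,0,0],[0,0,0],[0,0,0]],"grip":[30,30,20,20]}' 60; python3 -c "
from h import *
print(bot.state()['wrist_torque'],bot.state()['eef_pos'])"
```

```text
t: 4.53
eef_pos: [0.5186, -0.0877, 0.0452]
tcp_rot: [180.0, 0.3, 178.4]
contact_force: [-2.0, -1.6, 21.8]
gripper_width: 0.0173
finger_force: 10.9
[-0.1737222   0.31766326 -0.00983097] [ 0.51860108 -0.08765688  0.04522225]
```

```bash
python3 - <<'E'
from h import *
img,P=cloud('wrist'); img2,_=cloud('side')
a=cv2.resize(img[160:,160:480],(480,480)); b=cv2.resize(img2[140:260,300:400],(320,384)); b=np.pad(b,((0,96),(0,0),(0,0)))
save(np.hstack([a,b]),'m3.png')
E
```

```text
(no output)
```

View pics/m3.png

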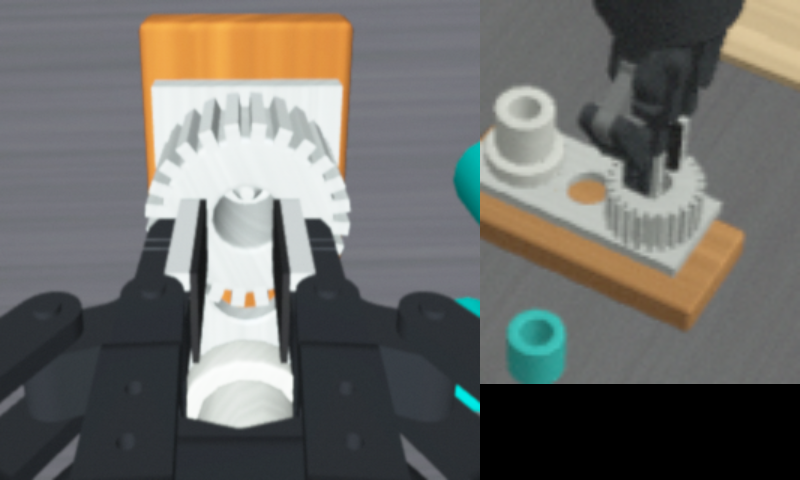

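```bash
python3 - <<'E'
from h import *
P=np.load('w2.npy')
for v in (298,305,320,340,360,390): print(v,[P[v,u].round(3).tolist() for u in (235,245,255,262,384,392,400)])
E
```

```text
298 [[0.544, -0.136, -0.0], [0.504, -0.114, 0.077], [0.505, -0.11, 0.077], [0.505, -0.108, 0.075], [0.506, -0.063, 0.077], [0.506, -0.06, 0.077], [0.546, -0.041, -0.0]]
305 [[0.548, -0.137, -0.0], [0.504, -0.113, 0.082], [0.505, -0.109, 0.081], [0.507, -0.107, 0.078], [0.506, -0.064, 0.083], [0.506, -0.061, 0.082], [0.552, -0.04, -0.002]]
320 [[nan, nan, nan], [0.505, -0.111, 0.091], [0.505, -0.108, 0.092], [0.513, -0.108, 0.079], [0.506, -0.065, 0.092], [0.506, -0.062, 0.093], [0.506, -0.06, 0.092]]
340 [[0.505, -0.112, 0.104], [0.505, -0.109, 0.104], [0.511, -0.108, 0.094], [0.519, -0.108, 0.081], [0.512, -0.065, 0.095], [0.506, -0.064, 0.104], [0.506, -0.062, 0.104]]
360 [[0.504, -0.11, 0.115], [0.509, -0.109, 0.108], [0.517, -0.108, 0.097], [0.573, -0.12, 0.019], [0.519, -0.065, 0.096], [0.511, -0.065, 0.106], [0.51, -0.063, 0.108]]
390 [[0.499, -0.106, 0.133], [0.52, -0.11, 0.108], [0.527, -0.108, 0.1], [0.609, -0.125, -0.001], [0.528, -0.066, 0.1], [0.522, -0.064, 0.107], [0.499, -0.068, 0.134]]
```

The depth image puts the pad tips at z≈0.075 while the TCP reads 0.043. So the tips sit about 3 cm behind the reported TCP, and they closed on top of the gear. I'll lift, open and go about 2.7 cm lower.

```bash
python3 -m crank '{"xyz":[[0,0,-3],[0,0,-3],[0,0,0],[0,0,0],[0,0,0]],"angular":[[0,0,0],[0,0,0],[0,0,0],[0,0,0],[0,0,0]],"grip":[20,100,100,100,100]}'
python3 - <<'E'
from h import *
img,P=cloud('wrist')
Q=P.reshape(-1,3); Q=Q[np.abs(Q[:,1]+.086)<.035]
for n,z0,z1,x0,x1 in [('gear',.064,.073,.47,.56),('hub',.078,.09,.57,.63)]:
    q=Q[(Q[:,2]>z0)&(Q[:,2]<z1)&(Q[:,0]>x0)&(Q[:,0]<x1)]
    if len(q)>10: print(n,len(q),[np.round(x,1) for x in cv2.minAreaRect((q[:,:2]*1000).astype(np.float32))])
print(comp([.515,-.0858,.016]),bot.state()['contact_force'],bot.state()['eef_pos'],bot.state()['gripper_width'])
E
```

```text
t: 5.25
eef_pos: [0.5151, -0.087, 0.1014]
tcp_rot: [-180.0, -0.1, 178.4]
contact_force: [1.0, -0.9, -0.5]
gripper_width: 0.085
finger_force: 0.0
gear 6429 [array([515.6, -85. ]), array([54.1, 53.9]), np.float64(57.7)]
hub 2064 [array([598.1, -87.1]), array([33. , 34.3]), np.float64(73.2)]
[0.   0.12 8.55] [0.36936913 0.30947952 0.08641108] [ 0.51512553 -0.08702928  0.10149945] 0.08544993669709479
```

```bash
python3 -m crank '{"xyz":[[0,0.1,4],[0,0,3],[0,0,1.5],[0,0,0]],"angular":[[0,0,0],[0,0,0],[0,0,0],[0,0,0]],"grip":[100,100,100,100]}'
python3 -m crank '{"xyz":[[0,0,0],[0,0,0],[0,0,0],[0,0,0],[0,0,0]],"angular":[[0,0,0],[0,0,0],[0,0,0],[0,0,0],[0,0,0]],"grip":[60,55,50,45,40]}' 60
```

```text
t: 5.8
eef_pos: [0.515, -0.0861, 0.0166]
tcp_rot: [-180.0, -0.1, 178.4]
contact_force: [0.4, 0.2, 0.7]
gripper_width: 0.0856
finger_force: 0.0
t: 6.42
eef_pos: [0.5166, -0.086, 0.0188]
tcp_rot: [180.0, 0.1, 178.4]
contact_force: [-3.5, 0.6, 8.4]
gripper_width: 0.0533
finger_force: 61.9
```

```bash
python3 -m crank '{"xyz":[[0,0,-4],[0,0,-4],[0,0,-2],[0.8,-4.8,0],[0.8,-4.8,0]],"angular":[[0,0,0],[0,0,0],[0,0,0],[0,0,0],[0,0,0]],"grip":[40,40,40,40,40]}'
python3 -m crank '{"xyz":[[0.8,-4.8,0],[0.7,-5.1,0],[0,0,4],[0,0,0],[0,0,0]],"angular":[[0,0,0],[0,0,0],[0,0,0],[0,0,0],[0,0,0]],"grip":[40,40,40,40,40]}'
python3 -c "
from h import *
print(comp([.48,-.28,-.0125]),bot.state()['tcp_rot'],bot.state()['q'])"
```

```text
t: 7.05
eef_pos: [0.497, -0.1822, 0.118]
tcp_rot: [180.0, 0.1, 178.5]
contact_force: [0.7, -0.9, -3.9]
gripper_width: 0.0529
finger_force: 65.0
t: 7.68
eef_pos: [0.48, -0.2796, 0.0784]
tcp_rot: [180.0, 0.0, 178.5]
contact_force: [-0.8, 0.1, -2.8]
gripper_width: 0.0532
finger_force: 65.2
[ 0.   -0.04  9.09] [1.79990799e+02 3.96189207e-02 1.78487658e+02] [ -6.925325    19.21712024  38.50900107 104.78497361 -13.63233162
  60.63191793 125.25826739]
```

```bash
python3 -m crank '{"xyz":[[0,0,5],[0,0,3.6],[0,0,0.5],[0,0,0]],"angular":[[0,0,0],[0,0,0],[0,0,0],[0,0,0]],"grip":[40,40,40,40]}'
```

```text
t: 8.18
eef_pos: [0.4805, -0.2803, -0.0121]
tcp_rot: [-180.0, 0.1, 178.5]
contact_force: [0.5, -0.9, -3.5]
gripper_width: 0.0535
finger_force: 65.3
```

```bash
python3 -m crank '{"xyz":[[0,0,0.2],[0,0,0],[0,0,0],[0,0,0],[0,0,0]],"angular":[[0,0,0],[0,0,0],[0,0,0],[0,0,0],[0,0,0]],"grip":[40,40,75,100,100]}'
python3 -m crank '{"xyz":[[0,0,-5],[0,0,-5],[0,0,0],[0,0,0]],"angular":[[0,0,0],[0,0,0],[0,0,0],[0,0,0]],"grip":[100,100,100,100]}'
python3 - <<'E'
from h import *
img,P=cloud('top'); img2,P2=cloud('wrist')
for Q in (P,P2):
    Q=Q.reshape(-1,3); q=Q[(abs(Q[:,0]-.48)<.04)&(abs(Q[:,1]+.28)<.04)&(Q[:,2]>.026)&(Q[:,2]<.05)]
    if len(q)>9: print(len(q),np.median(q[:,2]),cv2.minAreaRect((q[:,:2]*1000).astype(np.float32)))
print(comp([.598,-.0873,.13]),bot.state()['tcp_rot'])
E
```

```text
t: 8.8
eef_pos: [0.4793, -0.2801, -0.0157]
tcp_rot: [180.0, -0.0, 178.4]
contact_force: [-0.0, 0.2, 0.1]
gripper_width: 0.0856
finger_force: 0.0
t: 9.3
eef_pos: [0.4792, -0.2798, 0.0839]
tcp_rot: [180.0, -0.0, 178.4]
contact_force: [-0.5, 0.2, -0.4]
gripper_width: 0.0855
finger_force: 0.0
377 0.03550134524244397 ((476.48822021484375, -280.9151306152344), (46.73250961303711, 52.58539581298828), 28.73788070678711)
6063 0.03628623561810343 ((479.5594482421875, -280.0247497558594), (54.20403289794922, 53.79357147216797), 15.590340614318848)
[-11.4   19.56  -4.7 ] [ 1.79958674e+02 -1.14450319e-01  1.78429563e+02]
```

```bash
python3 -m crank '{"xyz":[[0,0,-5],[-2.8,4.9,0],[-2.9,4.9,0],[-2.8,4.9,0],[-2.9,4.9,0]],"angular":[[0,0,0],[0,0,0],[0,0,0],[0,0,0],[0,0,0]],"grip":[100,100,100,100,100]}'
python3 -m crank '{"xyz":[[0,0,0],[0,0,5],[0,0,4.6],[0,0,0]],"angular":[[0,0,0],[0,0,0],[0,0,0],[0,0,0]],"grip":[100,100,100,100]}'
python3 -m crank '{"xyz":[[0,0,0],[0,0,0],[0,0,0],[0,0,0],[0,0,0]],"angular":[[0,0,0],[0,0,0],[0,0,0],[0,0,0],[0,0,0]],"grip":[60,40,30,25,20]}' 50
```

```text
t: 10.02
eef_pos: [0.5988, -0.0856, 0.133]
tcp_rot: [180.0, -0.1, 178.4]
contact_force: [0.2, -0.5, 0.8]
gripper_width: 0.0855
finger_force: 0.0
t: 10.52
eef_pos: [0.5952, -0.0878, 0.0345]
tcp_rot: [-180.0, -0.5, 178.4]
contact_force: [0.5, -0.4, 0.3]
gripper_width: 0.0855
finger_force: 0.0
t: 11.15
eef_pos: [0.5997, -0.0875, 0.0401]
tcp_rot: [180.0, 0.1, 178.4]
contact_force: [-2.1, -0.4, 8.7]
gripper_width: 0.0325
finger_force: 48.9
```

```bash
python3 -m crank '{"xyz":[[0,0,-4],[0,0,-4],[0,0,-2],[0.8,-5.8,0],[0.8,-5.8,0]],"angular":[[0,0,0],[0,0,0],[0,0,0],[0,0,0],[0,0,0]],"grip":[20,20,20,20,20]}'
python3 -m crank '{"xyz":[[0.8,-5.8,0],[0.8,-5.8,0],[0.8,-5.8,0],[0,0,4],[0,0,0]],"angular":[[0,0,0],[0,0,0],[0,0,0],[0,0,0],[0,0,0]],"grip":[20,20,20,20,20]}'
python3 -c "
from h import *
print(comp([.55,-.38,.0071]),bot.state()['tcp_rot'],bot.state()['q'])"
```

```text
t: 11.78
eef_pos: [0.5793, -0.2033, 0.1381]
tcp_rot: [180.0, -0.0, 178.6]
contact_force: [0.9, -0.2, -2.4]
gripper_width: 0.0323
finger_force: 50.2
t: 12.4
eef_pos: [0.5487, -0.3746, 0.0946]
tcp_rot: [179.8, -0.3, 178.4]
contact_force: [0.1, 0.6, -2.0]
gripper_width: 0.0323
finger_force: 50.4
[-0.2  -0.56  8.75] [179.79324939  -0.33283557 178.38809955] [  4.16220751  32.5481808   37.00685796  85.99954673 -20.31792192
  68.68263542 132.77989972]
```

```bash
python3 -m crank '{"xyz":[[0,-0.3,5],[0,0,3.4],[0,0,0.2],[0,0,0]],"angular":[[0,0,0],[0,0,0],[0,0,0],[0,0,0]],"grip":[20,20,20,20]}'
```

```text
t: 12.9
eef_pos: [0.552, -0.3791, 0.0143]
tcp_rot: [-180.0, 0.1, 178.5]
contact_force: [0.3, 0.6, -2.0]
gripper_width: 0.0326
finger_force: 50.5
```

```bash
python3 -m crank '{"xyz":[[0,0,0.6],[0,0,0],[0,0,0]],"angular":[[0,0,0],[0,0,0],[0,0,0]],"grip":[20,20,20]}'
```

```text
t: 13.28
eef_pos: [0.5514, -0.3793, 0.0072]
tcp_rot: [-180.0, 0.1, 178.4]
contact_force: [2.0, 0.1, 2.3]
gripper_width: 0.0327
finger_force: 50.8
```

Contact (+2 N), so release.

```bash
python3 -m crank '{"xyz":[[0,0,0],[0,0,0],[0,0,0],[0,0,0]],"angular":[[0,0,0],[0,0,0],[0,0,0],[0,0,0]],"grip":[60,100,100,100]}'
python3 -m crank '{"xyz":[[0,0,-5],[0,0,-5],[0,0,-2],[0,0,0],[0,0,0]],"angular":[[0,0,0],[0,0,0],[0,0,0],[0,0,0],[0,0,0]],"grip":[100,100,100,100,100]}'
python3 - <<'E'
from h import *
img2,P2=cloud('wrist'); save(img2,'w5.png')
for x,y,z0,z1 in ((.48,-.28,.03,.04),(.55,-.38,.044,.056)):
    Q=P2.reshape(-1,3); q=Q[(abs(Q[:,0]-x)<.035)&(abs(Q[:,1]-y)<.035)&(Q[:,2]>z0)&(Q[:,2]<z1)]
    if len(q)>9: print(len(q),np.median(q[:,2]),cv2.minAreaRect((q[:,:2]*1000).astype(np.float32)))
print(comp([.557,-.0863,.13]),bot.state()['tcp_rot'])
E
```

```text
t: 13.78
eef_pos: [0.5506, -0.3791, 0.0062]
tcp_rot: [180.0, -0.0, 178.4]
contact_force: [0.3, 0.5, -0.4]
gripper_width: 0.0853
finger_force: 0.0
t: 14.4
eef_pos: [0.55, -0.3785, 0.1245]
tcp_rot: [179.9, -0.1, 178.4]
contact_force: [-0.7, 0.5, 0.1]
gripper_width: 0.0851
finger_force: 0.0
5586 0.03628270295635046 ((479.57733154296875, -280.3497009277344), (54.07124328613281, 53.71208953857422), 73.88053894042969)
1638 0.05021861282801854 ((549.6837768554688, -378.727783203125), (33.050628662109375, 32.84663772583008), 72.38878631591797)
[ 0.1  29.22 -0.52] [ 1.79919746e+02 -1.37576214e-01  1.78434107e+02]
```

View pics/w5.png

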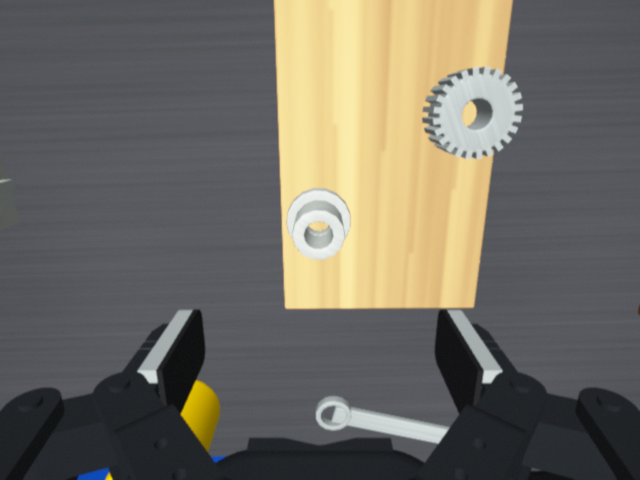

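Hub (318,235) and gear (475,112) both stand upright on the board. Now the cover.

```bash
python3 -m crank '{"xyz":[[0,5.8,0],[0,5.8,0],[0,5.8,0],[0,5.8,0],[0,5.8,0]],"angular":[[0,0,0],[0,0,0],[0,0,0],[0,0,0],[0,0,0]],"grip":[100,100,100,100,100]}'
python3 -m crank '{"xyz":[[0,0,0],[0,0,0]],"angular":[[0,0,0],[0,0,0]],"grip":[100,100]}'
python3 - <<'E'
from h import *
img,P=cloud('wrist'); save(img,'w6.png')
Q=P.reshape(-1,3); q=Q[(abs(Q[:,0]-.557)<.09)&(abs(Q[:,1]+.086)<.045)&(Q[:,2]>.037)&(Q[:,2]<.047)]
print(len(q),np.median(q[:,2]),cv2.minAreaRect((q[:,:2]*1000).astype(np.float32)))
print(comp([.557,-.0863,0]),bot.state()['tcp_rot'],bot.state()['eef_pos'])
img,P=cloud('top')
Q=P.reshape(-1,3); q=Q[(abs(Q[:,0]-.45)<.11)&(abs(Q[:,1]-.32)<.05)&(Q[:,2]>.047)&(Q[:,2]<.057)]
E
```

```text
t: 15.08
eef_pos: [0.5577, -0.0871, 0.125]
tcp_rot: [-180.0, -0.1, 178.4]
contact_force: [0.6, -1.1, 0.1]
gripper_width: 0.0854
finger_force: 0.0
t: 15.32
eef_pos: [0.558, -0.0896, 0.1254]
tcp_rot: [-180.0, -0.1, 178.4]
contact_force: [0.2, -0.5, -0.2]
gripper_width: 0.0854
finger_force: 0.0
15976 0.04145232214352348 ((557.4301147460938, -86.04484558105469), (56.224021911621094, 140.75518798828125), 88.64856719970703)
[ 0.11  0.42 12.56] [-1.79960416e+02 -6.53887977e-02  1.78346415e+02] [ 0.55807763 -0.09045936  0.12562603]
```

```bash
python3 -m crank '{"xyz":[[0,0.4,5],[0,0,5],[0,0,2.6],[0,0,0],[0,0,0]],"angular":[[0,0,0],[0,0,0],[0,0,0],[0,0,0],[0,0,0]],"grip":[100,100,100,100,100]}'
python3 -c "
from h import *
img,P=cloud('wrist'); save(img,'w7.png'); np.save('w7.npy',P)
Q=P.reshape(-1,3); q=Q[(abs(Q[:,0]-.557)<.03)&((abs(abs(Q[:,1]+.087)-.05)<.01))]; print(np.histogram(q[:,2],bins=20,range=(0,.1)))"
python3 -m crank '{"xyz":[[0,0,0],[0,0,0],[0,0,0]],"angular":[[0,0,0],[0,0,0],[0,0,0]],"grip":[75,70,70]}' 80
```

```text
t: 16.05
eef_pos: [0.5594, -0.0863, 0.0014]
tcp_rot: [-180.0, 0.1, 178.3]
contact_force: [-0.3, -0.1, 0.6]
gripper_width: 0.0856
finger_force: 0.0
(array([1783,    0,    0,    0,    0,    0,    0,   66,  602,  978, 1148,
       1284, 1419, 1575, 1299, 1413, 1211, 2625, 6223,  843]), array([0.   , 0.005, 0.01 , 0.015, 0.02 , 0.025, 0.03 , 0.035, 0.04 ,
       0.045, 0.05 , 0.055, 0.06 , 0.065, 0.07 , 0.075, 0.08 , 0.085,
       0.09 , 0.095, 0.1  ]))
t: 16.48
eef_pos: [0.5589, -0.0852, 0.0006]
tcp_rot: [180.0, 0.0, 178.4]
contact_force: [0.6, 0.2, -0.1]
gripper_width: 0.0597
finger_force: 0.0
```

View pics/w7.png

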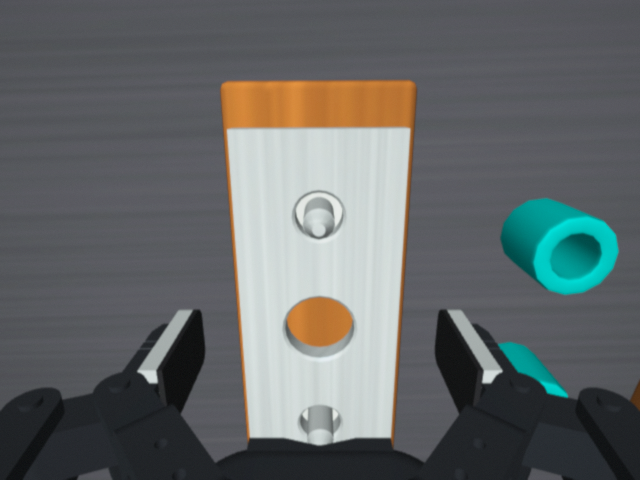

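Wrist view: cover flat, studs at (320,222) and (320,420), fingers clear on both sides. Tip depths give an offset of about 37 mm open and about 30 mm at 60 mm opening, so I'll go 6 mm lower to stay above the block.

```bash
python3 -m crank '{"xyz":[[0,0,0.6],[0,0,0],[0,0,0],[0,0,0],[0,0,0]],"angular":[[0,0,0],[0,0,0],[0,0,0],[0,0,0],[0,0,0]],"grip":[70,70,60,55,50]}' 90
python3 -m crank '{"xyz":[[0,0,0],[0,0,-0.5],[0,0,-0.5],[0,0,0]],"angular":[[0,0,0],[0,0,0],[0,0,0],[0,0,0]],"grip":[50,50,50,50]}'
```

```text
t: 17.1
eef_pos: [0.5585, -0.0853, -0.0056]
tcp_rot: [180.0, -0.0, 178.4]
contact_force: [-3.4, -0.1, 5.9]
gripper_width: 0.054
finger_force: 94.8
t: 17.6
eef_pos: [0.559, -0.0852, 0.0046]
tcp_rot: [180.0, 0.0, 178.4]
contact_force: [0.0, 0.0, -4.2]
gripper_width: 0.0538
finger_force: 95.4
```

```bash
python3 -m crank '{"xyz":[[0,0,-4],[0,0,-5],[0,0,-4],[1.7,5.7,0],[1.7,5.7,0]],"angular":[[0,0,0],[0,0,0],[0,0,0],[0,0,0],[0,0,0]],"grip":[50,50,50,50,50]}'
python3 -m crank '{"xyz":[[1.7,5.7,0],[1.7,5.7,0],[1.7,5.7,0],[1.7,5.7,0],[1.7,5.7,0]],"angular":[[0,0,0],[0,0,0],[0,0,0],[0,0,0],[0,0,-1.6]],"grip":[50,50,50,50,50]}'
python3 -m crank '{"xyz":[[0,0,0],[0,0,0]],"angular":[[0,0,0],[0,0,0]],"grip":[50,50]}'
python3 - <<'E'
from h import *
img,P=cloud('wrist'); save(img,'w8.png')
s=bot.state(); z=s['eef_pos'][2]
Q=P.reshape(-1,3); q=Q[(abs(Q[:,0]-.45)<.1)&(abs(Q[:,1]-.32)<.06)&(Q[:,2]>z+.035)&(Q[:,2]<z+.056)]
print(np.median(q[:,2]),cv2.minAreaRect((q[:,:2]*1000).astype(np.float32)))
print(comp([.4505,.3197,.0126]),s)
E
```

```text
t: 18.23
eef_pos: [0.5276, 0.0307, 0.1347]
tcp_rot: [180.0, 0.1, 178.3]
contact_force: [1.3, 1.5, -3.7]
gripper_width: 0.0534
finger_force: 96.6
t: 18.85
eef_pos: [0.45, 0.3186, 0.1343]
tcp_rot: [180.0, 0.0, -180.0]
contact_force: [1.3, 1.1, -3.1]
gripper_width: 0.0539
finger_force: 96.6
t: 19.1
eef_pos: [0.4508, 0.3163, 0.134]
tcp_rot: [-179.9, -0.0, -180.0]
contact_force: [0.6, -0.2, -3.3]
gripper_width: 0.0543
finger_force: 96.6
0.18089506921332632 ((440.1972961425781, 316.54278564453125), (121.36998748779297, 81.53141784667969), 0.18314890563488007)
[ 0.07  0.42 12.15] {'t': 19.15, 'q': array([-57.98906463,  12.84361513,  20.87259725, 101.52914401,
        -4.91712019,  66.54847002,  54.30470935]), 'dq': array([ 0.71650869, -0.36183777,  0.39849358,  0.08637324, -0.17057696,
       -0.19169761, -0.06426324]), 'effort': array([-1.48405887e+00, -5.01260662e+01,  2.70150885e+00, -3.84597838e+01,
       -1.22353686e-01, -1.60259107e-02, -6.67355343e-03]), 'eef_pos': array([0.45120174, 0.31563155, 0.13410683]), 'tcp_rot': array([-1.79958113e+02, -1.04307275e-03,  1.79936892e+02]), 'contact_force': array([-0.13033654,  0.31983263, -4.23694835]), 'wrist_torque': array([-0.05092247, -0.02345373,  0.00689998]), 'finger_force': 96.64344906806946, 'gripper_width': 0.05400451717187318}
```

View pics/w8.png

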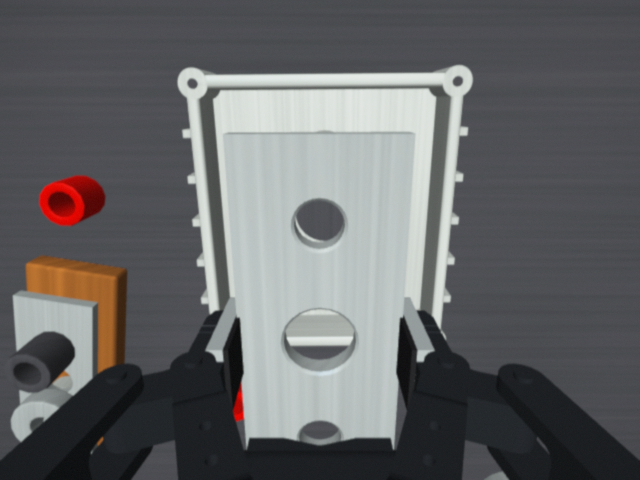

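The cover is level in the grip over the casing (holes at 320,222 and 320,338). Moving into line and down to just above the pins.

```bash
python3 -m crank '{"xyz":[[0,0.4,5],[0,0,4.5],[0,0,0],[0,0,0],[0,0,0]],"angular":[[0,0,0],[0,0,0],[0,0,0],[0,0,0],[0,0,0]],"grip":[50,50,50,50,50]}'
python3 - <<'E'
from h import *
img,P=cloud('top'); s=bot.state(); z=s['eef_pos'][2]; print(z)
Q=P.reshape(-1,3); q=Q[(abs(Q[:,0]-.45)<.1)&(abs(Q[:,1]-.32)<.035)&(Q[:,2]>z+.042)&(Q[:,2]<z+.053)]
print(len(q),np.median(q[:,2]),q.min(0),q.max(0),cv2.minAreaRect((q[:,:2]*1000).astype(np.float32)))
img,P=cloud('wrist')
Q=P.reshape(-1,3); q=Q[(abs(Q[:,0]-.40)<.05)&(abs(Q[:,1]-.32)<.035)&(Q[:,2]>z+.043)&(Q[:,2]<z+.051)]
print(np.percentile(q[:,0],.2),np.percentile(q[q[:,0]<.42,1],[.2,99.8]))
print(comp([.451,.3197,.0124]),s['eef_pos'],s['tcp_rot'])
E
```

```text
t: 19.77
eef_pos: [0.4521, 0.3215, 0.0415]
tcp_rot: [179.9, 0.1, 180.0]
contact_force: [0.2, 0.1, -2.8]
gripper_width: 0.0539
finger_force: 96.9
0.041240345946148886
1692 0.08826163088755118 [0.38166229 0.28690273 0.08329271] [0.5217161  0.34967397 0.0931816 ] ((451.5968017578125, 318.1522521972656), (62.58878707885742, 140.0348358154297), 89.74391174316406)
0.3805319896389112 [0.2935939  0.34946162]
[ 0.06 -0.19  2.85] [0.45186666 0.32156277 0.04124035] [ 1.79867535e+02  1.25165636e-01 -1.79998795e+02]
```

```bash
python3 -m crank '{"xyz":[[0.15,-0.15,0],[0,0,0.8],[0,0,0.8],[0,0,0.5],[0,0,0]],"angular":[[0,0,0],[0,0,0],[0,0,0],[0,0,0],[0,0,0]],"grip":[50,50,50,50,50]}'
python3 -m crank '{"xyz":[[0,0,0.4],[0,0,0.2],[0,0,0],[0,0,0]],"angular":[[0,0,0],[0,0,0],[0,0,0],[0,0,0]],"grip":[50,50,50,50]}'
```

```text
t: 20.5
eef_pos: [0.4489, 0.3191, 0.0176]
tcp_rot: [-180.0, -0.0, -180.0]
contact_force: [-0.7, 0.7, -2.5]
gripper_width: 0.0537
finger_force: 97.0
t: 21.0
eef_pos: [0.4493, 0.3195, 0.0125]
tcp_rot: [180.0, 0.0, -180.0]
contact_force: [-1.3, -1.0, 1.2]
gripper_width: 0.0538
finger_force: 97.3
```

Home height 0.0125 reached with contact. Release and check.

```bash
python3 -m crank '{"xyz":[[0,0,0],[0,0,0],[0,0,0],[0,0,0],[0,0,-5]],"angular":[[0,0,0],[0,0,0],[0,0,0],[0,0,0],[0,0,0]],"grip":[60,80,100,100,100]}'
python3 -m crank '{"xyz":[[0,0,-5],[0,0,-3],[0,0,0],[0,0,0]],"angular":[[0,0,0],[0,0,0],[0,0,0],[0,0,0]],"grip":[100,100,100,100]}'
python3 - <<'E'
from h import *
img,P=cloud('wrist'); save(img,'w9.png')
Q=P.reshape(-1,3); q=Q[(abs(Q[:,0]-.45)<.075)&(abs(Q[:,1]-.32)<.035)&(Q[:,2]>.054)&(Q[:,2]<.066)]
print(len(q),np.median(q[:,2]),cv2.minAreaRect((q[:,:2]*1000).astype(np.float32)))
A=np.c_[q[:,:2],np.ones(len(q))];print(np.linalg.lstsq(A,q[:,2],rcond=None)[0])
print(comp([.5496,-.3787,.15]),bot.state()['eef_pos'],bot.state()['tcp_rot'])
E
```

```text
t: 21.62
eef_pos: [0.4472, 0.3178, 0.0599]
tcp_rot: [-179.7, -0.3, -180.0]
contact_force: [0.6, 0.7, 0.3]
gripper_width: 0.0853
finger_force: 0.0
t: 22.12
eef_pos: [0.4489, 0.3192, 0.1416]
tcp_rot: [-180.0, -0.0, -180.0]
contact_force: [-0.2, 0.3, -0.7]
gripper_width: 0.0856
finger_force: 0.0
16502 0.05946200977832644 ((448.1202392578125, 319.7481689453125), (140.06800842285156, 56.19697952270508), 0.2998349368572235)
[-1.72293501e-05 -8.26506640e-05  5.94998470e-02]
[-10.05 -69.78  -0.82] [0.44870234 0.31902023 0.14120674] [-1.79939696e+02 -6.90305492e-02 -1.79971589e+02]
```

View pics/w9.png

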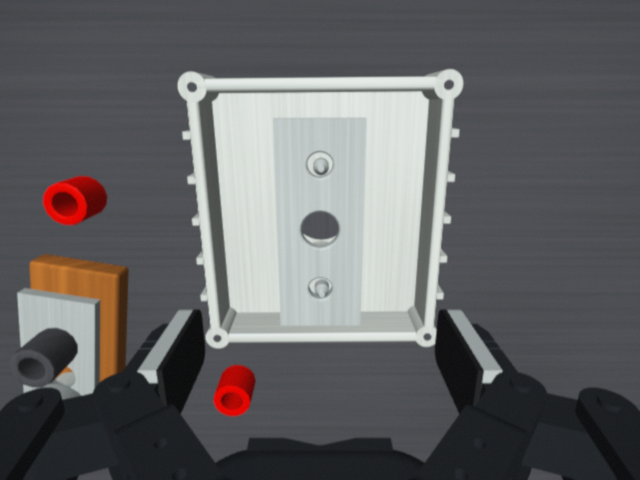

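Cover home: top at z = 0.0595, level, pins showing in both holes at (320,162) and (320,288). Next the hub.

```bash
python3 -m crank '{"xyz":[[-0.8,-5.8,-1],[-0.8,-5.8,0],[-0.8,-5.8,0],[-0.8,-5.8,0],[-0.8,-5.8,0]],"angular":[[0,0,1.6],[0,0,0],[0,0,0],[0,0,0],[0,0,0]],"grip":[100,100,100,100,100]}'
python3 -m crank '{"xyz":[[-0.8,-5.8,0],[-0.8,-5.8,0],[-0.8,-5.8,0],[-0.8,-5.8,0],[-0.8,-5.8,0]],"angular":[[0,0,0],[0,0,0],[0,0,0],[0,0,0],[0,0,0]],"grip":[100,100,100,100,100]}'
python3 -m crank '{"xyz":[[-0.8,-5.8,0],[0,-5,0],[0,0,0],[0,0,0]],"angular":[[0,0,0],[0,0,0],[0,0,0],[0,0,0]],"grip":[100,100,100,100]}'
python3 -c "
from h import *
print(comp([.5500,-.3787,.006]),bot.state()['eef_pos'],bot.state()['tcp_rot'])"
```

```text
t: 22.8
eef_pos: [0.4822, 0.0267, 0.1514]
tcp_rot: [-180.0, -0.1, 178.4]
contact_force: [0.7, 0.3, -0.4]
gripper_width: 0.0854
finger_force: 0.0
t: 23.42
eef_pos: [0.5146, -0.2638, 0.1512]
tcp_rot: [180.0, -0.1, 178.5]
contact_force: [1.5, 1.0, 0.3]
gripper_width: 0.0854
finger_force: 0.0
t: 23.92
eef_pos: [0.5196, -0.37, 0.151]
tcp_rot: [179.9, -0.1, 178.4]
contact_force: [0.7, 0.1, 0.2]
gripper_width: 0.0856
finger_force: 0.0
[-3.09 -0.8  14.49] [ 0.51959534 -0.36996143  0.15100841] [ 1.79944516e+02 -1.01269433e-01  1.78412624e+02]
```

```bash
python3 -m crank '{"xyz":[[-3.1,-0.8,0],[0,0,5],[0,0,5],[0,0,4.5],[0,0,0]],"angular":[[0,0,0],[0,0,0],[0,0,0],[0,0,0],[0,0,0]],"grip":[100,100,100,100,100]}'
python3 -m crank '{"xyz":[[0,0,0],[0,0,0],[0,0,0],[0,0,0],[0,0,0]],"angular":[[0,0,0],[0,0,0],[0,0,0],[0,0,0],[0,0,0]],"grip":[60,40,30,25,20]}' 50
```

```text
t: 24.55
eef_pos: [0.5494, -0.3758, 0.0038]
tcp_rot: [179.8, -0.3, 178.6]
contact_force: [0.3, -0.4, 1.3]
gripper_width: 0.0853
finger_force: 0.0
t: 25.18
eef_pos: [0.5516, -0.3797, 0.0093]
tcp_rot: [-180.0, 0.1, 178.4]
contact_force: [-1.4, 3.0, 9.2]
gripper_width: 0.0324
finger_force: 48.8
```

```bash
python3 -m crank '{"xyz":[[0,0,-5],[0,0,-5],[0,0,-3],[-0.8,5.8,0],[-0.8,5.8,0]],"angular":[[0,0,0],[0,0,0],[0,0,0],[0,0,0],[0,0,0]],"grip":[20,20,20,20,20]}'
python3 -m crank '{"xyz":[[-0.8,5.8,0],[-0.8,5.8,0],[-0.8,5.8,0],[0,0,0],[0,0,0]],"angular":[[0,0,0],[0,0,0],[0,0,0],[0,0,0],[0,0,0]],"grip":[20,20,20,20,20]}'
python3 - <<'E'
from h import *
img,P=cloud('wrist'); s=bot.state(); z=s['eef_pos'][2]
Q=P.reshape(-1,3)
for n,z0,z1,x,r in (('boss',.03,.037,.598,.03),('boss',.03,.037,.5155,.03),('hub',z+.035,z+.047,.598,.03)):
    q=Q[(abs(Q[:,0]-x)<r)&(abs(Q[:,1]+.087)<.03)&(Q[:,2]>z0)&(Q[:,2]<z1)]
    if len(q)>20: print(n,len(q),np.median(q[:,2]),cv2.minAreaRect((q[:,:2]*1000).astype(np.float32)))
print(comp([.600,-.0875,.0343]),s['eef_pos'],s['tcp_rot'],s['contact_force'])
E
```

```text
t: 25.8
eef_pos: [0.5699, -0.2631, 0.138]
tcp_rot: [180.0, 0.1, 178.3]
contact_force: [1.8, 0.6, -2.0]
gripper_width: 0.0324
finger_force: 50.6
t: 26.42
eef_pos: [0.5985, -0.091, 0.1376]
tcp_rot: [-180.0, 0.0, 178.4]
contact_force: [0.3, -0.3, -1.7]
gripper_width: 0.0324
finger_force: 50.6
boss 1544 0.033498181473202 ((596.4029541015625, -86.64852905273438), (35.5001220703125, 31.18614959716797), 85.35830688476562)
boss 2391 0.033432703622031865 ((515.1495361328125, -85.23265838623047), (35.33243942260742, 35.0750846862793), 89.02051544189453)
hub 6461 0.1784928557621508 ((596.0248413085938, -87.4481201171875), (34.44627380371094, 52.981727600097656), 18.619192123413086)
[-0.15  0.46 10.33] [ 0.59833375 -0.09198861  0.13762229] [-1.79977473e+02  1.51486781e-02  1.78335128e+02] [-0.2894536  -0.65709712 -2.20619876]
```

```bash
python3 -m crank '{"xyz":[[-0.1,0.45,0],[0,0,4],[0,0,3],[0,0,0],[0,0,0]],"angular":[[0,0,0],[0,0,0],[0,0,0],[0,0,0],[0,0,0]],"grip":[20,20,20,20,20]}'
python3 -c "
from h import *
s=bot.state();print(comp([.600,-.0873,.0343]),s['eef_pos'])"
```

```text
t: 27.1
eef_pos: [0.6004, -0.0869, 0.0686]
tcp_rot: [-180.0, 0.1, 178.4]
contact_force: [0.8, 0.2, -2.3]
gripper_width: 0.0324
finger_force: 50.7
[ 0.05 -0.04  3.43] [ 0.60042239 -0.08689826  0.06858501]
```

```bash
python3 -m crank '{"xyz":[[0,0,1.2],[0,0,1],[0,0,0.8],[0,0,0.3],[0,0,0]],"angular":[[0,0,0],[0,0,0],[0,0,0],[0,0,0],[0,0,0]],"grip":[20,20,20,20,20]}'
python3 -m crank '{"xyz":[[0,0,0.2],[0,0,0],[0,0,0]],"angular":[[0,0,0],[0,0,0],[0,0,0]],"grip":[20,20,20]}'
```

```text
t: 27.72
eef_pos: [0.5999, -0.0863, 0.0344]
tcp_rot: [180.0, 0.0, 178.4]
contact_force: [0.9, -0.7, -2.5]
gripper_width: 0.0323
finger_force: 50.7
t: 28.1
eef_pos: [0.6002, -0.0863, 0.0342]
tcp_rot: [179.9, 0.1, 178.4]
contact_force: [-8.5, 2.5, 19.0]
gripper_width: 0.0325
finger_force: 52.6
```

```bash
python3 -m crank '{"xyz":[[0,0,-0.2],[0,0,0],[0,0,0],[0,0,0],[0,0,-5]],"angular":[[0,0,0],[0,0,0],[0,0,0],[0,0,0],[0,0,0]],"grip":[20,60,100,100,100]}'
python3 -m crank '{"xyz":[[0,0,-5],[3.2,-5,-2],[3,-5,0],[3,-5,0],[2.3,-4,0]],"angular":[[0,0,0],[0,0,0],[0,0,0],[0,0,0],[0,0,0]],"grip":[100,100,100,100,100]}'
python3 -m crank '{"xyz":[[0,0,0],[0,0,0]],"angular":[[0,0,0],[0,0,0]],"grip":[100,100]}'
python3 - <<'E'
from h import *
img,P=cloud('top')
Q=P.reshape(-1,3); q=Q[(abs(Q[:,0]-.598)<.03)&(abs(Q[:,1]+.087)<.03)&(Q[:,2]>.066)&(Q[:,2]<.09)]
if len(q)>9: print(len(q),np.median(q[:,2]),cv2.minAreaRect((q[:,:2]*1000).astype(np.float32)))
img,P=cloud('wrist')
Q=P.reshape(-1,3); q=Q[(abs(Q[:,0]-.48)<.04)&(abs(Q[:,1]+.28)<.04)&(Q[:,2]>.03)&(Q[:,2]<.042)]
print(cv2.minAreaRect((q[:,:2]*1000).astype(np.float32)))
print(comp([.4798,-.2802,-.0157]),bot.state()['eef_pos'],bot.state()['tcp_rot'])
E
```

```text
t: 28.72
eef_pos: [0.5974, -0.0855, 0.0817]
tcp_rot: [-180.0, -0.4, 178.4]
contact_force: [1.1, 0.8, 0.3]
gripper_width: 0.0852
finger_force: 0.0
t: 29.35
eef_pos: [0.4781, -0.2748, 0.1545]
tcp_rot: [180.0, 0.0, 178.3]
contact_force: [-0.4, -0.2, -0.1]
gripper_width: 0.0855
finger_force: 0.0
t: 29.6
eef_pos: [0.4801, -0.2722, 0.1542]
tcp_rot: [180.0, 0.0, 178.4]
contact_force: [0.5, 1.5, -0.6]
gripper_width: 0.0854
finger_force: 0.0
198 0.07444416554058553 ((597.822265625, -86.04061126708984), (32.261905670166016, 32.26428985595703), 1.3591557741165161)
((479.7565612792969, -280.16473388671875), (53.50385284423828, 54.122806549072266), 59.78356170654297)
[ 0.05 -0.88 16.97] [ 0.48053557 -0.27147345  0.15404592] [ 1.79979199e+02 -6.98989836e-03  1.78553167e+02]
```

```bash
python3 -m crank '{"xyz":[[0.05,-0.85,5],[0,0,5],[0,0,5],[0,0,1.8],[0,0,0]],"angular":[[0,0,0],[0,0,0],[0,0,0],[0,0,0],[0,0,0]],"grip":[100,100,100,100,100]}'
python3 -m crank '{"xyz":[[0,0,0],[0,0,0],[0,0,0],[0,0,0],[0,0,0]],"angular":[[0,0,0],[0,0,0],[0,0,0],[0,0,0],[0,0,0]],"grip":[60,55,50,45,40]}' 60
```

```text
t: 30.32
eef_pos: [0.479, -0.2808, -0.014]
tcp_rot: [180.0, -0.1, 178.5]
contact_force: [0.1, 0.0, 0.8]
gripper_width: 0.0852
finger_force: 0.0
t: 30.95
eef_pos: [0.4803, -0.2816, -0.0116]
tcp_rot: [180.0, 0.2, 178.4]
contact_force: [-2.7, 3.1, 12.7]
gripper_width: 0.0531
finger_force: 61.4
```

```bash
python3 -m crank '{"xyz":[[0,0,-5],[0,0,-5],[0,0,-3],[-0.8,4.9,0],[-0.8,4.9,0]],"angular":[[0,0,0],[0,0,0],[0,0,0],[0,0,0],[0,0,0]],"grip":[40,40,40,40,40]}'
python3 -m crank '{"xyz":[[-0.8,4.9,0],[-0.6,4.9,0],[0,0,3],[0,0,3],[0,0,0]],"angular":[[0,0,0],[0,0,0],[0,0,0],[0,0,0],[0,0,0]],"grip":[40,40,40,40,40]}'
python3 - <<'E'
from h import *
img,P=cloud('wrist'); s=bot.state(); z=s['eef_pos'][2]
Q=P.reshape(-1,3); q=Q[(abs(Q[:,0]-.505)<.035)&(abs(Q[:,1]-s['eef_pos'][1])<.026)&(Q[:,2]>z+.036)&(Q[:,2]<z+.052)]
print(np.median(q[:,2]),q.min(0),cv2.minAreaRect((q[:,:2]*1000).astype(np.float32)))
print(comp([.516,-.0857,.0134]),s['eef_pos'],s['tcp_rot'],s['contact_force'])
E
```

```text
t: 31.58
eef_pos: [0.4979, -0.1829, 0.1173]
tcp_rot: [180.0, 0.1, 178.3]
contact_force: [0.7, 0.4, -3.1]
gripper_width: 0.0527
finger_force: 66.4
t: 32.2
eef_pos: [0.5127, -0.0861, 0.0553]
tcp_rot: [-180.0, -0.2, 178.4]
contact_force: [-1.1, -0.2, -2.3]
gripper_width: 0.0529
finger_force: 66.4
0.10302086641532533 [ 0.48477164 -0.1124407   0.09264394] ((512.193603515625, -86.44940185546875), (54.84392166137695, 51.98250198364258), 0.00022797900601290166)
[-0.21  0.08  4.32] [ 0.51387563 -0.08644338  0.05663823] [-1.79992960e+02 -5.08659257e-02  1.78392623e+02] [ 0.37291017  0.14682569 -3.31245325]
```

```bash
python3 -m crank '{"xyz":[[-0.2,0.1,0],[0,0,1.5],[0,0,1.3],[0,0,1.2],[0,0,0]],"angular":[[0,0,0],[0,0,0],[0,0,0],[0,0,0],[0,0,0]],"grip":[40,40,40,40,40]}'
python3 -m crank '{"xyz":[[0,0,0.3],[0,0,0],[0,0,0]],"angular":[[0,0,0],[0,0,0],[0,0,0]],"grip":[40,40,40]}'
```

```text
t: 32.88
eef_pos: [0.5154, -0.0854, 0.015]
tcp_rot: [-180.0, -0.1, 178.4]
contact_force: [0.6, -0.6, -3.6]
gripper_width: 0.0528
finger_force: 66.4
t: 33.25
eef_pos: [0.5167, -0.0854, 0.0135]
tcp_rot: [180.0, 0.0, 178.4]
contact_force: [-0.1, 0.2, -1.1]
gripper_width: 0.0531
finger_force: 66.6
```

```bash
python3 -m crank '{"xyz":[[0,0,0],[0,0,0],[0,0,0],[0,0,0],[0,0,-5]],"angular":[[0,0,0],[0,0,0],[0,0,0],[0,0,0],[0,0,0]],"grip":[60,80,100,100,100]}'
python3 -m crank '{"xyz":[[0,0,-5],[3,0,-5],[4,0,0],[4,0,0],[0,0,0]],"angular":[[0,0,0],[0,0,0],[0,0,0],[0,0,0],[0,0,0]],"grip":[100,100,100,100,100]}'
python3 - <<'E'
from h import *
img,P=cloud('wrist'); save(img,'w10.png'); img2,P2=cloud('top'); save(img2,'top2.png'); P0=np.load('top.npy')
def m(P,n,x,y,r,z0,z1):
    Q=P.reshape(-1,3); q=Q[(abs(Q[:,0]-x)<r)&(abs(Q[:,1]-y)<r)&(Q[:,2]>z0)&(Q[:,2]<z1)]
    if len(q)>9:
        A=np.c_[q[:,:2],np.ones(len(q))]
        print(n,len(q),np.median(q[:,2]).round(4),[np.round(x,1) for x in cv2.minAreaRect((q[:,:2]*1000).astype(np.float32))],np.linalg.lstsq(A,q[:,2],rcond=None)[0][:2].round(3))
for p in (P,P2):
    m(p,'gear',.5155,-.0852,.04,.058,.066); m(p,'hub',.598,-.087,.03,.07,.09)
for p in (P0,P2):
    m(p,'race',.603,.109,.035,.052,.064); m(p,'collar',.545,.121,.03,.064,.08)
m(P2,'cover',.45,.32,.075,.054,.065)
E
```

```text
t: 33.88
eef_pos: [0.5141, -0.0849, 0.0614]
tcp_rot: [-179.9, -0.3, 178.4]
contact_force: [0.8, 0.2, 0.7]
gripper_width: 0.085
finger_force: 0.0
t: 34.5
eef_pos: [0.4049, -0.0818, 0.1635]
tcp_rot: [179.7, 0.1, 178.4]
contact_force: [0.1, -0.2, -0.2]
gripper_width: 0.0853
finger_force: 0.0
gear 2788 0.0614 [array([515.7, -84.9]), array([53.4, 54. ]), np.float64(89.8)] [ 0.005 -0.001]
hub 243 0.074 [array([584.5, -85.3]), array([26.2,  7.8]), np.float64(88.1)] [ 0.118 -0.012]
hub 133 0.0745 [array([601.5, -86.1]), array([32.7, 24.9]), np.float64(88.3)] [0.005 0.006]
race 439 0.0569 [array([605.2, 107.3]), array([49.3, 48.2]), np.float64(44.8)] [0.007 0.007]
collar 164 0.0707 [array([546.4, 118. ]), array([31.5, 29.3]), np.float64(46.7)] [0.019 0.011]
race 438 0.057 [array([605. , 107.1]), array([48.3, 48. ]), np.float64(44.2)] [0.012 0.013]
collar 165 0.0708 [array([546.2, 117.5]), array([30.6, 30.5]), np.float64(34.1)] [-0.003  0.001]
cover 2201 0.0593 [array([448.6, 318.9]), array([138.9,  57.9]), np.float64(0.1)] [-0.002  0.008]
```

View pics/w10.png

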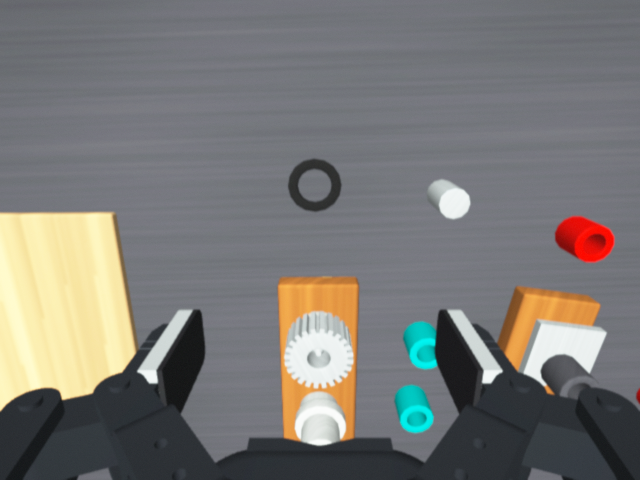

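The gear (318,355) and hub (320,415) are down on their own studs, the cover is home, and stand_b's stack hasn't moved. Handing in.

```bash
python3 -c "
from rig import bot
print(bot.job_done())"
```

```text
the job is handed in; nothing more can be done
None
```

I handed the job in at about 35 s: cover_a is fully home on the casing pins, and the gear and hub are back down on their own studs. Stand_b's stack did not move by the camera measurements; the hand-in returned no verdict.

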